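# Hang the refilled ribbon holder on its screws at the wrapping station

## Task

Take the refilled ribbon holder (the pale wooden plate with the red reel) out of its rack and hang it on the green board of the wrapping stand, reel facing out: both screw heads through the keyholes, then press it straight down until the slots sit on the screws and its tongue clicks fully home in the ball catch. The board may be clamped at any height on its posts, so feel for it. Leave the holder hanging by itself and the gift box, jam jar and roll of tape where they stand.

Things in the scene. Friction and masses are not known exactly. Their poses are not given: they have to be found in the camera images.
- holder_tab (a point): Centre of the grip tab of the ribbon holder, a loose upright pale wooden plate (about 0.28 kg) 9 mm thick (x), 140 wide (y), lower edge 132 mm below this point. Tab 44 mm wide, from 20 mm below to 20 mm above this point; pinch it front to back, 40 N or more. Axes: x through the plate from front to back, z up. A red reel, 66 mm across, 27 deep, sits on the front (-x), axis 66 mm below.
- holder_keyholes (a point): Point midway between the holder's two keyholes (at y = +-52 mm from it), 88 mm under the tab's centre. Each goes right through the plate: a round hole 24 mm across at this height, and from it an 11 mm wide slot straight up, its end 32 mm above this point.
- holder_tongue (a point): Centre of the round bulb (18 mm across) of the steel tongue under the holder, 150 mm under the tab's centre; it hangs on a 13 mm wide neck, 10 mm long, from the middle of the plate's lower edge.
- rack: Low wooden rack, 60 x 160 x 54 mm, fixed, origin at the centre of its underside, groove along its y. The holder stands upright in the 11 mm wide groove, which holds its lowest 18 mm (the tongue reaches 27 mm deeper): lift straight up 50 mm or more to clear it.
- stand: Wrapping stand, fixed: dark wooden base 130 (x) x 170 (y) x 16 mm, origin at the centre of its underside, front towards its -x; two brass posts, 14 mm thick, at x = +26, y = +-45 mm, 221 mm high, carry the green screw board.
- stand_face (a point): Point on the front face of the green upright board (14 mm thick towards +x, 150 wide, 128 high), 165 mm up. The board is clamped at an unmeasured height: its 2 screws (y = +-52 mm) lie 15 mm below to 15 mm above this point; the board's flat top edge is 24 mm above the screws. Shank 8 mm thick, 13 long; round brass head 18 mm across, 5 thick, its face 18 mm before the board. Axes as the stand's.
- catch_left (a joint): Left (+y) ball of the catch, m pushed aside: 0 at rest, also while the tongue stands on top; 0.005 as the bulb passes; 0.001 to 0.004 when home, gripping the neck. The catch is on the board, y = 0, 81 mm below the screws: two sprung 12 mm steel balls, 8 mm apart, centred 6.5 mm before the face; the tongue snaps in from above.
- catch_right (a joint): Right (-y) ball, the same. Heads in the round holes, the holder is 28 mm above home; it sinks 8 mm till the bulb rests on the balls and stays there by itself, held by the heads. Then 10 to 16 N down on the tab snap it down 20 mm to a firm stop: slot ends on the shanks, tab centre 60 mm above the screws, plate within 4 mm of the board.
- gift_box: Bystander: loose cream gift box with red ribbon, 66 x 68 x 69 mm, origin at the centre of its underside.
- jam_jar: Bystander: loose jam jar with a white lid, 62 mm across, 82 mm high, origin at the centre of its underside.
- tape: Bystander: loose roll of tape lying flat, 93 mm across, 48 mm high, origin at the centre of its underside.

How it is judged:
At the end, for the whole second after the job is handed in: The holder hangs by itself at rest, reel outwards: tab centre 2-14 mm before the board's face, within 4 mm of the stand's middle, 204-246 mm up, upright and square within 0.08 rad, and both catch balls sprung in on the tongue's neck (each 0.6-4.5 mm aside) (x of holder_tab in the frame of stand between -0.014 and -0.002 m and y of holder_tab in the frame of stand between -0.004 and 0.004 m and z of holder_tab in the frame of stand between 0.204 and 0.246 m and value of joint catch_left between 0.0006 and 0.0045 m and value of joint catch_right between 0.0006 and 0.0045 m and angle between holder_tab's own z axis and vertical below 0.08 rad and angle between the x axis of holder_tab and the x axis of stand, either way round below 0.08 rad and linear speed of holder below 0.02 m/s); the robot touches nothing.
It fails at once if the gift box is knocked over or shifted by more than 3 cm (distance of gift_box from where it was at the start of the episode above 0.03 m or angle between gift_box's own z axis and vertical above 0.35 rad).
It fails at once if the jam jar is knocked over or shifted by more than 3 cm (distance of jam_jar from where it was at the start of the episode above 0.03 m or angle between jam_jar's own z axis and vertical above 0.35 rad).
It fails at once if the roll of tape is knocked over or shifted by more than 3 cm (distance of tape from where it was at the start of the episode above 0.03 m or angle between tape's own z axis and vertical above 0.35 rad).
It also fails if it takes over 58 s, if anything falls off the work surface, if the arm or the gripper's body presses on something with over 40 N, if the wrist force passes 120 N, or if a joint passes its speed limit or range.

## Robot

A 7-joint arm with a two-finger parallel gripper is mounted at the origin on a cart in front of the work surface, level with it; the furniture and walls round the work are solid. World frame = base frame: x ahead of the robot, y to its left, z up, the work surface at z = 0. Lengths are in m, angles in rad, forces in N, time in s.
With the tool pointing down it reaches from about 0.425 to 0.925 m from the base axis. Payload 6.8 kg.
Tool frame: the origin (TCP) lies midway between the tips of the shut fingers; the grasp point (between the pads) lies r.grasp_offset behind it (r.grasp_offset is the distance from the TCP to the grasp point, in m); z points along the fingers, y is the direction in which the jaws open and shut (so a half turn about z gives the same grasp; the last joint's range is limited). The gripper opens to 85 mm and grips with 20 to 120 N. Pads are 22 mm wide; open, the fingers measure 114 mm over their backs; the gripper's body (76 mm by 85 mm) begins 54 mm behind the grasp point. The pads swing forward as they close: fully open they stand 13 mm farther back than shut.
Start: joints at [1.101, 0.477, 0.022, 1.555, -0.011, 1.109, -0.083], TCP at [0.239, -0.631, 0.231] pointing down, gripper open.
Joint ranges: [-2.96, 2.96], [-0.34, 2.1], [-1.41, 1.46], [0.24, 2.44], [-1.37, 4.51], [0.17, 1.92], [-2.96, 2.96]. Speed limits (rad/s): [2.39, 2.39, 3.14, 3.14, 3.14, 3.14, 3.14].

## Interface

Orientations are given as a rotation vector (axis times angle).
In Python, from bench import r gives the robot as it stands. The module is installed in compiled form; this text tells all that it offers.
- The arm moves only by the tool send_rows, never from a script. Its argument "moves" is one flat list of numbers, 4 for each row, row after row: the shift along the tool's x, y, z in mm, then the turn about the tool's z in degrees. A call has 1 to 8 rows; each row is the pose to reach, as a shift and turn from the pose commanded when the call began, along the tool's axes at that moment; what a row does not reach only later rows make up. A row lasts 1/8 s, in which the tool goes at most 62.5 mm and 10.7 degrees, less where a joint would pass 70% of its speed; a pose out of reach is approached as far as the arm can. A call with a gripper value outside its range is refused whole. "hand" is the closure, from 0 (fully open) to 1 (shut), set as the call begins (left out, the last holds). The fingers move at their own pace and stop on an object; "newtons" is the grip in N (left out, the last holds). Time passes only in rows, so rows that repeat a pose let the fingers close. It gives the time, the measured TCP pose, the force and the opening at its end, in the units of the state.
- r.get_obs(): the state, without advancing time (a new reading comes with each control period).
- r.grab_frame(name): name is "scene" or "top" or "wrist"; returns a dict with "img" (384x512x3 uint8, red, green, blue), "mtx" (3x3 intrinsics, pixels), "world_to_cam" (4x4, takes a point from world to camera coordinates). Camera axes: x right, y up, looking along -z (the intrinsics and any distortion apply to the point x, -y, -z); pixel columns grow to the right and rows downward; lengths in m; the calibration is good to about 2 mm. A picture is of the moment at which its call begins. There is no depth.
- r.hand_in(): hands the job in, once; it reports no verdict.
The state is a dict: "clock": time; "joints": joint angles; "qvel": joint speeds; "tau": joint torques, N m; "tcp_pos": TCP position; "orientation": TCP orientation; "contact_force": force on the tool from outside, world axes, zero at the start; "moment": the same for the moment, N m; "grip_width": finger opening in m.
Only numpy, scipy, OpenCV 4.12 (cv2) and the standard library are available. Lean on these libraries where they do the work, as an engineer would, in place of code of your own. Each camera call takes 0.05 s, during which the arm holds its last target.

## Working session

There is one attempt and no reset: what is moved stays moved. The work goes in short steps, Python scripts to look and compute and a tool call to move; the robot and the scene stay as the last step left them, time stands still between calls to the robot, and variables do not carry over. Pictures are saved under pics/ and viewed, and the job is handed in when it is done.

Besides the shell and the picture viewer there is one more tool, called after "Emit:" as name(argument=value, ...), one argument or row to a line, values as JSON. send_rows: Moves the arm, as the interface text tells. Its arguments: {"type":"object","properties":{"moves":{"type":"array"},"hand":{"type":"number"},"newtons":{"type":"number"}},"required":["moves"]}

```bash
mkdir -p pics
python3 - <<'E'
from bench import r
import cv2,pickle
o=r.get_obs(); print(o, r.grasp_offset)
d={}
for n in("scene","top","wrist"):
    f=r.grab_frame(n); d[n]=f; cv2.imwrite(f"pics/a_{n}.png",f["img"][:,:,::-1]); print(n,f["mtx"].round(1).tolist(),f["world_to_cam"].round(4).tolist(),[k for k in f])
pickle.dump(d,open("a.pkl","wb"))
E
```

```text
{'clock': 0.0, 'joints': array([ 1.10090018,  0.4778083 ,  0.02235668,  1.55647587, -0.01146973,
        1.10927937, -0.08313242]), 'qvel': array([-0.00057815,  0.00043964,  0.00035978, -0.00052856, -0.00096908,
       -0.00054134,  0.00154055]), 'tau': array([-7.28203922e-04, -5.96442139e+01,  1.60795692e+00, -2.81200755e+01,
        1.25080714e-02,  9.23910993e-03, -2.07227362e-05]), 'tcp_pos': array([ 0.23867469, -0.6307549 ,  0.23031024]), 'orientation': array([-3.08858865e+00, -5.64874975e-01,  7.84254136e-04]), 'contact_force': array([-0.73791852,  0.38929096, -0.71142891]), 'moment': array([-0.01703332,  0.04665231,  0.019087  ]), 'grip_width': 0.08572928565518152} 0.0187
scene [[359.1, 0.0, 263.1], [0.0, 359.1, 189.1], [0.0, 0.0, 1.0]] [[-0.7081, -0.7061, 0.0054, 0.2789], [0.4328, -0.4279, 0.7935, -0.3887], [-0.558, 0.5642, 0.6086, -0.8715], [0.0, 0.0, 0.0, 1.0]] ['img', 'mtx', 'world_to_cam']
top [[356.6, 0.0, 263.7], [0.0, 356.6, 186.9], [0.0, 0.0, 1.0]] [[0.0261, -0.9997, 0.0042, -0.1392], [0.9986, 0.0262, 0.047, -0.5213], [-0.0471, 0.003, 0.9989, -1.0318], [0.0, 0.0, 0.0, 1.0]] ['img', 'mtx', 'world_to_cam']
wrist [[277.2, 0.0, 260.2], [0.0, 277.2, 193.6], [0.0, 0.0, 1.0]] [[0.3537, -0.9353, -0.0029, -0.6739], [0.9026, 0.3421, -0.2612, 0.034], [0.2453, 0.0898, 0.9653, -0.3794], [0.0, 0.0, 0.0, 1.0]] ['img', 'mtx', 'world_to_cam']
```

View pics/a_scene.png

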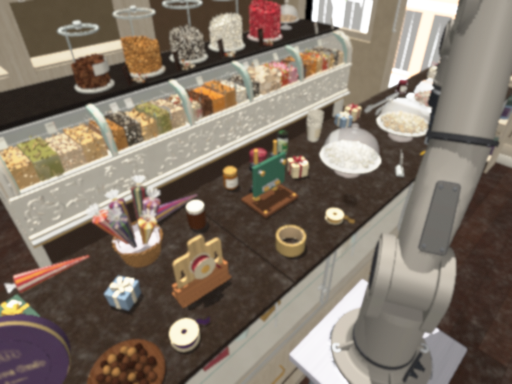

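View pics/a_top.png

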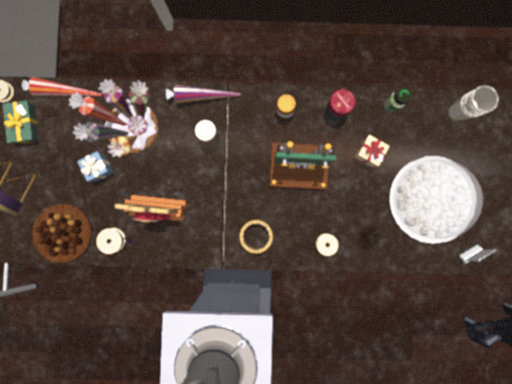

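View pics/a_wrist.png

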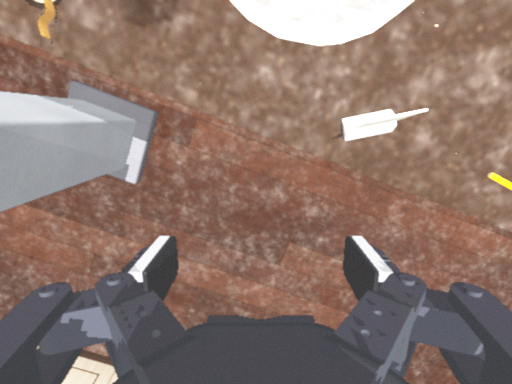

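```bash
cat > h.py <<'E'
import numpy as np,cv2
def proj(f,P):
    P=np.atleast_2d(P).astype(float);W=f["world_to_cam"];K=f["mtx"]
    c=P@W[:3,:3].T+W[:3,3]; c=c*[1,-1,-1]
    u=c@K.T; return u[:,:2]/u[:,2:]
def ray(f,px):
    W=f["world_to_cam"];K=f["mtx"];R=W[:3,:3]
    o=-R.T@W[:3,3]; d=np.linalg.solve(K,[px[0],px[1],1])*[1,-1,-1]
    return o,R.T@d
def atz(f,px,z):
    o,d=ray(f,px); return o+d*(z-o[2])/d[2]
def crop(f,x0,y0,w,h,s,name):
    im=f["img"][y0:y0+h,x0:x0+w,::-1]
    cv2.imwrite(name,cv2.resize(im,None,fx=s,fy=s,interpolation=cv2.INTER_CUBIC))
E
python3 - <<'E'
import pickle;from h import *
d=pickle.load(open("a.pkl","rb"))
crop(d["top"],105,180,100,60,8,"pics/b1.png")
crop(d["top"],260,130,90,70,8,"pics/b2.png")
crop(d["scene"],160,225,80,85,7,"pics/b3.png")
crop(d["scene"],230,140,90,80,7,"pics/b4.png")
for n in("scene","top"): print(n,ray(d[n],(256,192))[0])
E
```

```text
scene [-0.12053851  0.5223242   0.83724273]
top [ 0.47556664 -0.12239982  1.05575937]
```

View pics/b1.png

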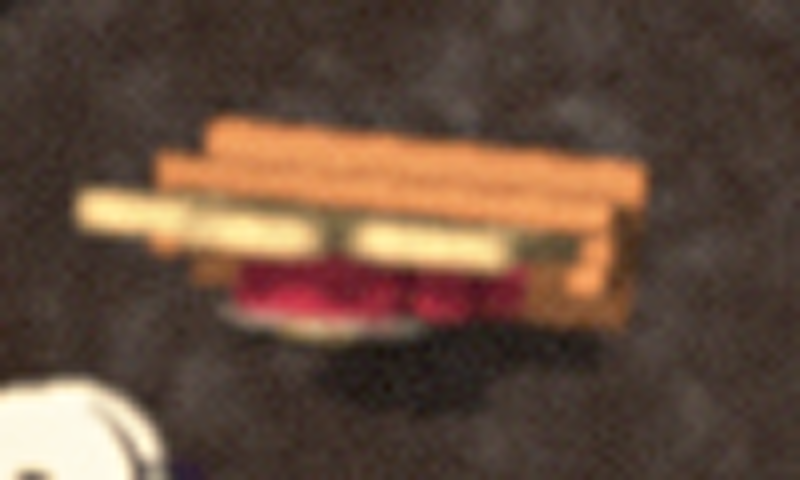

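View pics/b2.png

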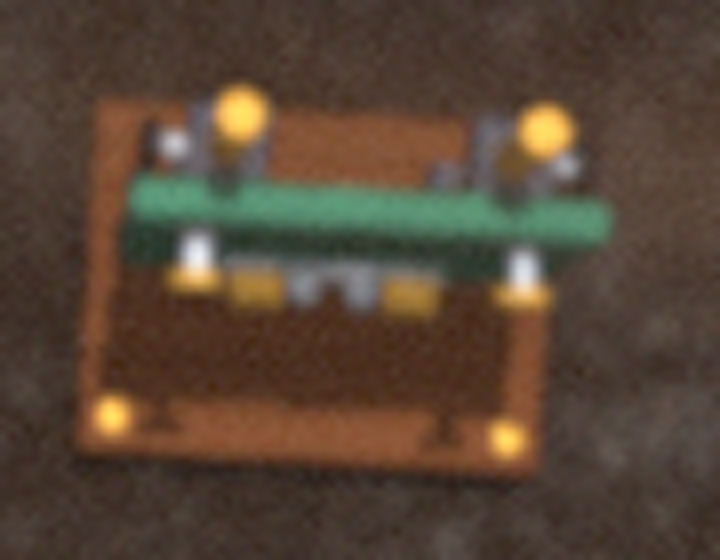

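View pics/b3.png

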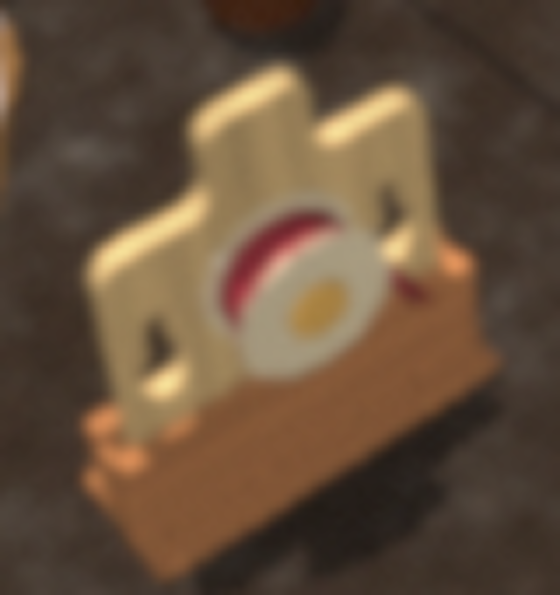

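View pics/b4.png

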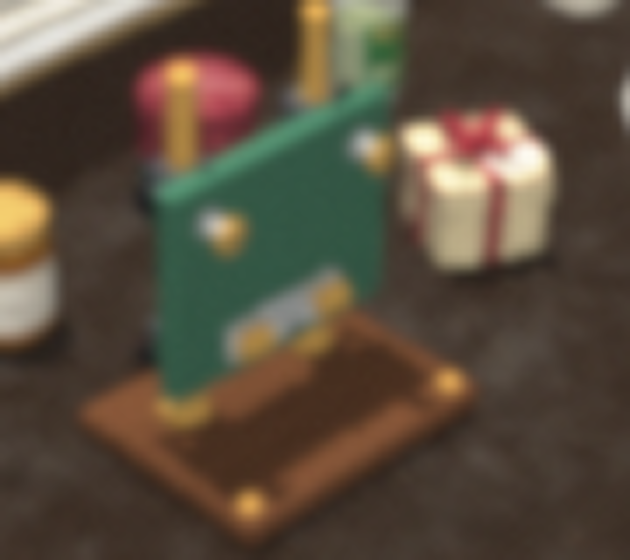

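```bash
cat > fit.py <<'E'
import pickle;from h import *
from scipy.optimize import least_squares
d=pickle.load(open("a.pkl","rb"))
def un(uv,off,s): return (np.array(uv)+.5)/s-.5+off
def pose(p,L): c,s=np.cos(p[2]),np.sin(p[2]); L=np.array(L,float); return np.array([p[0]+c*L[0]-s*L[1],p[1]+s*L[0]+c*L[1],L[2]])
T=lambda u,v:("top",un((u,v),(260,130),8)); S=lambda u,v:("scene",un((u,v),(230,140),7))
fx=0.019-14e-3 # placeholder
def stand(p):
    h=p[3]; bx=p[4]   # screw z, board front x
    o=[]
    def a(ob,L,w=1):
        n,uv=ob; o.append(((proj(d[n],pose(p,L))[0]-uv)*w))
    a(T(78,458),(-.065,.085,.008));a(T(537,472),(-.065,-.085,.008));a(T(98,100),(.065,.085,.012))
    a(T(241,113),(.026,.045,.221));a(T(546,131),(.026,-.045,.221))
    a(S(181,68),(.026,.045,.221));a(S(317,5),(.026,-.045,.221))
    a(S(250,540),(-.065,.085,.004));a(S(80,412),(.065,.085,.014));a(S(478,390),(-.065,-.085,.010))
    a(T(128,224),(bx,.075,h+.024));a(T(608,247),(bx,-.075,h+.024))
    a(S(160,195),(bx,.075,h+.024));a(S(387,100),(bx,-.075,h+.024))
    a(T(193,282),(bx-.016,.052,h+.004));a(T(524,293),(bx-.016,-.052,h+.004))
    a(S(232,238),(bx-.018,.052,h));a(S(382,153),(bx-.018,-.052,h))
    return np.ravel(o)
r=least_squares(stand,[.5,-.2,0,.165,.0],loss='soft_l1')
print("stand",r.x.round(4)); print(stand(r.x).reshape(-1,2).round(1).tolist())
T2=lambda u,v:("top",un((u,v),(105,180),8)); S2=lambda u,v:("scene",un((u,v),(160,225),7))
def hold(p):
    o=[]; z=.168
    def a(ob,L,w=1):
        n,uv=ob; L=np.array(L)+[0,0,z]; o.append(((proj(d[n],pose(p,L))[0]-uv)*w))
    a(T2(256,230),(0,0,.020));a(T2(75,208),(0,.07,-.022));a(T2(518,252),(0,-.07,-.022))
    a(S2(320,307),(-.0315,0,-.066))
    a(S2(193,135),(-.0045,.022,.018));a(S2(298,85),(-.0045,-.022,.018))
    a(S2(165,375),(-.0,.052,-.088));a(S2(400,240),(-.0,-.052,-.088))
    a(S2(90,270),(-.0045,.07,-.022));a(S2(415,105),(-.0045,-.07,-.022))
    return np.ravel(o)
q=least_squares(hold,[.45,.2,0],loss='soft_l1')
print("hold",q.x.round(4)); print(hold(q.x).reshape(-1,2).round(1).tolist())
# bystanders at ground-ish
for n,uv,z in(("jar",(286,103),.082),("box",(374,150),.069),("tape",(256,237),.048),("choc jar",(205,130),.08),("white roll",(327,245),.04),("redjar",(343,103),.1)):
    print(n,atz(d["top"],uv,z).round(3))
E
python3 fit.py
```

```text
stand [ 0.5899 -0.2282 -0.0221  0.1475  0.0008]
[[-0.1, -0.4], [0.2, 0.7], [-0.5, 0.3], [0.1, 0.7], [0.1, 0.3], [-0.5, -0.2], [-0.7, -0.6], [-0.4, 0.4], [-0.9, -0.7], [-0.0, -0.5], [0.2, -0.4], [0.3, -0.4], [1.2, 0.7], [0.1, -2.2], [0.5, 0.0], [-0.1, 0.6], [-0.3, 0.0], [-0.3, 0.5]]
hold [ 0.4539  0.1861 -0.0949]
[[-1.8, 1.0], [-0.6, 0.2], [-1.3, 1.3], [-0.8, -0.5], [0.8, -0.5], [0.9, -1.3], [-1.2, -2.2], [-1.6, -1.9], [0.5, 0.5], [0.9, -1.5]]
jar [ 0.755 -0.181  0.082]
box [ 0.633 -0.43   0.069]
tape [ 0.382 -0.108  0.048]
choc jar [0.674 0.041 0.08 ]
white roll [ 0.364 -0.309  0.04 ]
redjar [ 0.754 -0.335  0.1  ]
```

```bash
cat >> h.py <<'E'
from scipy.spatial.transform import Rotation as Ro
def go(o,P,yawy):
    """shift (mm) and turn (deg) to have TCP at world P and tool-y at world angle yawy(deg)"""
    R=Ro.from_rotvec(o["orientation"]).as_matrix()
    s=R.T@(np.array(P)-o["tcp_pos"])*1000
    cur=np.degrees(np.arctan2(R[1,1],R[0,1]))
    t=-((yawy-cur+180)%360-180)
    return s.round(1),round(t,1),round(cur,2)
E
python3 - <<'E'
from h import *;import pickle
from bench import r
d=pickle.load(open("a.pkl","rb"));o=r.get_obs()
W=d["wrist"]["world_to_cam"];R=Ro.from_rotvec(o["orientation"]).as_matrix()
c=-W[:3,:3].T@W[:3,3]
print("cam in tool",R.T@(c-o["tcp_pos"]), "look",R.T@(-W[2,:3]),"right",R.T@W[0,:3])
print(go(o,(.48,-.2,.34),-40)); print(go(o,(.454,.10,.34),-5.4))
E
```

```text
cam in tool [ 0.06603432  0.00027456 -0.14263328] look [-0.26115172 -0.00147574  0.96529664] right [-3.06512056e-04  9.99998908e-01  1.44587230e-03]
(array([ 378.1, -317.7, -109. ]), np.float64(-29.3), np.float64(-69.27))
(array([ 460. , -607.5, -108.6]), np.float64(-63.9), np.float64(-69.27))
```

Emit:
send_rows(
  moves=[60,-50,-40,-5,120,-100,-80,-10,170,-145,-109,-15,220,-190,-109,-20,270,-230,-109,-25,320,-270,-109,-30,360,-310,-109,-35,400,-360,-109,-40],
  hand=0,
)

```text
clock: 1.15
tcp_pos: [0.4634, -0.2067, 0.3396]
orientation: [2.708, 1.592, 0.0]
contact_force: [0.4, 0.5, -0.3]
grip_width: 0.0854
```

Run:
```python
from h import *
from bench import r
o=r.get_obs();print(o["clock"],o["tcp_pos"],o["joints"],go(o,(.454,.186,.33),-5.4))
```

```text
1.15 [ 0.46335566 -0.20668726  0.33958163] [ 0.61220972  0.12943931 -0.34814778  1.78665245  0.04679749  1.23318103
 -0.25682464] (array([ 338.5, -199.2,    9.5]), np.float64(-23.7), np.float64(-29.11))
```

Emit:
send_rows(
  moves=[50,-28,0,-4,100,-57,0,-8,150,-86,3,-12,200,-115,6,-16,250,-145,9,-20,300,-175,9,-23,338,-199,9,-24,338,-199,9,-24],
)

```text
clock: 2.15
tcp_pos: [0.4532, 0.1875, 0.3306]
orientation: [-2.313, -2.124, -0.001]
contact_force: [-0.3, -0.4, -0.4]
grip_width: 0.0855
```

Emit:
send_rows(
  moves=[0,0,0,0,0,0,0,0],
)

```text
clock: 2.4
tcp_pos: [0.4547, 0.1819, 0.3303]
orientation: [2.324, 2.113, -0.001]
contact_force: [0.3, 0.4, 0.9]
grip_width: 0.0855
```

Run:
```python
from h import *
from bench import r
import pickle
o=r.get_obs();print(o["clock"],o["tcp_pos"],o["joints"],go(o,(.454,.186,.33),-5.4))
d={n:r.grab_frame(n) for n in("wrist","scene","top")}
d["o"]=o;pickle.dump(d,open("b.pkl","wb"))
cv2.imwrite("pics/c_w.png",d["wrist"]["img"][:,:,::-1])
```

```text
2.4 [0.45471274 0.1818745  0.33029719] [ 0.15025937  0.14321588 -0.72094021  1.81685918  0.10116028  1.21913867
 -0.69534424] (array([ 4. , -1.1,  0.3]), np.float64(-0.0), np.float64(-5.43))
```

View pics/c_w.png

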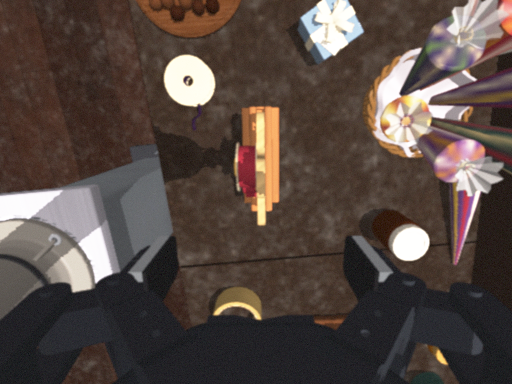

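Run:
```python
from h import *
import pickle
d=pickle.load(open("b.pkl","rb"));f=d["wrist"];o=d["o"]
print(proj(f,o["tcp_pos"]),proj(f,[.4539,.1861,.188]))
crop(f,215,95,80,140,5,"pics/c1.png")
```

```text
[[260.01156545 240.77842879]] [[258.99940635 179.56514417]]
```

View pics/c1.png

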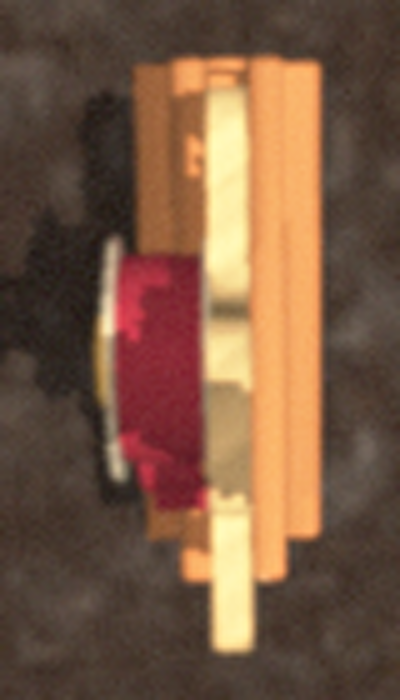

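Run:
```python
from h import *
import pickle
d=pickle.load(open("b.pkl","rb"));f=d["wrist"]
un=lambda u,v:((u+.5)/5-.5+215,(v+.5)/5-.5+95)
a=atz(f,un(228,85),.145);b=atz(f,un(233,650),.145)
print(a,b,(a+b)/2,np.linalg.norm(a-b)); e=a-b; print("yaw",np.degrees(np.arctan2(-e[0],e[1])))
for u,v,z in((228,315,.188),(228,497,.188),(228,495,.147),(206,400,.188),(251,400,.188),(207,150,.147),(249,150,.147),(212,600,.147),(254,600,.147)): print(u,v,atz(f,un(u,v),z).round(4))
```

```text
[0.46173757 0.25518968 0.145     ] [0.44999203 0.11866189 0.145     ] [0.4558648  0.18692579 0.145     ] 0.13703209678762954
yaw -4.91707150962707
228 315 [0.4573 0.209  0.188 ]
228 497 [0.4537 0.1703 0.188 ]
228 495 [0.4526 0.1597 0.147 ]
206 400 [0.4511 0.1917 0.188 ]
251 400 [0.4604 0.1908 0.188 ]
207 150 [0.4556 0.2414 0.147 ]
249 150 [0.4652 0.2405 0.147 ]
212 600 [0.4461 0.1332 0.147 ]
254 600 [0.4565 0.1322 0.147 ]
```

Run:
```python
from h import *
from bench import r
o=r.get_obs();print(o["tcp_pos"],go(o,(.4556,.187,.150),-5.0))
```

```text
[0.4546507  0.18248431 0.33051029] (array([  4.6,   0.5, 180.5]), np.float64(-0.4), np.float64(-5.39))
```

Emit:
send_rows(
  moves=[4,0,40,0,4,0,80,0,4,0,120,0,4,0,150,0,4,0,150,0,4,0,150,0],
)

```text
clock: 3.3
tcp_pos: [0.4555, 0.1878, 0.1817]
orientation: [2.321, 2.116, 0.002]
contact_force: [0.1, 0.6, 0.1]
grip_width: 0.0857
```

Run:
```python
from h import *
from bench import r
o=r.get_obs();print(o["tcp_pos"],go(o,(.4556,.187,.150),-5.0))
f=r.grab_frame("wrist");crop(f,120,90,270,200,3,"pics/d.png")
import pickle;pickle.dump((f,o),open("c.pkl","wb"))
o=r.get_obs();print(o["tcp_pos"])
```

```text
[0.45554164 0.18778379 0.18168876] (array([-0.8,  0.1, 31.7]), np.float64(-0.3), np.float64(-5.3))
[0.45575554 0.18795245 0.18200643]
```

View pics/d.png

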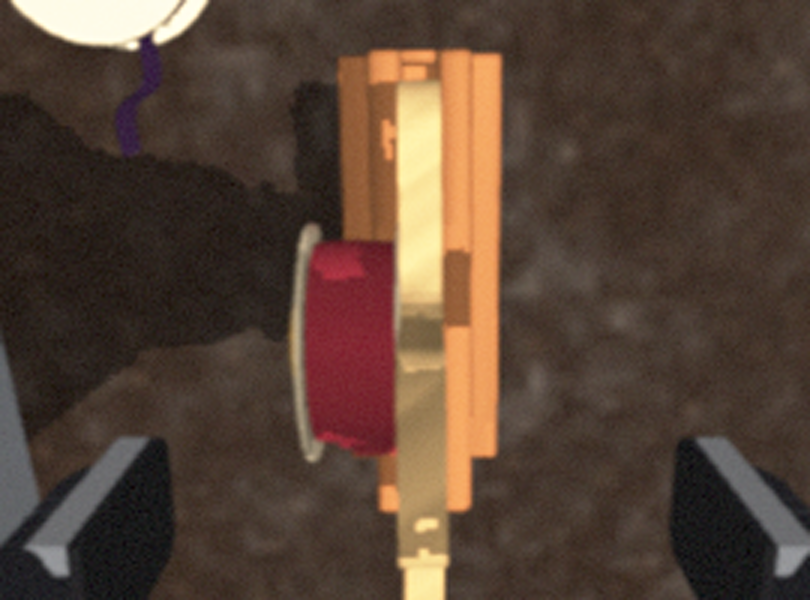

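Run:
```python
from h import *
import pickle
f,o=pickle.load(open("c.pkl","rb"))
un=lambda u,v:((u+.5)/3-.5+120,(v+.5)/3-.5+90)
for u,v,z in((421,367,.188),(421,558,.188),(397,460,.188),(448,460,.188),(397,380,.188),(444,380,.188),(398,555,.188),(450,555,.188),(419,82,.147)): print(u,v,atz(f,un(u,v),z).round(4))
```

```text
421 367 [0.4573 0.2068 0.188 ]
421 558 [0.4538 0.1698 0.188 ]
397 460 [0.4514 0.1898 0.188 ]
448 460 [0.4605 0.1889 0.188 ]
397 380 [0.4529 0.2048 0.188 ]
444 380 [0.4611 0.2041 0.188 ]
398 555 [0.4497 0.1708 0.188 ]
450 555 [0.4592 0.1699 0.188 ]
419 82 [0.4613 0.2545 0.147 ]
```

Emit:
send_rows(
  moves=[0,0,16,0,0,0,32,0,0,0,32,0,0,0,32,0],
)

```text
clock: 3.85
tcp_pos: [0.4547, 0.1877, 0.1484]
orientation: [-2.321, -2.117, 0.0]
contact_force: [0.6, -0.3, -0.5]
grip_width: 0.0853
```

Emit:
send_rows(
  moves=[0,0,0,0,0,0,0,0,0,0,0,0,0,0,0,0,0,0,0,0,0,0,0,0],
  hand=1,
  newtons=70,
)

```text
clock: 4.6
tcp_pos: [0.455, 0.1876, 0.1487]
orientation: [2.321, 2.117, 0.001]
contact_force: [0.8, -0.6, 2.1]
grip_width: 0.0085
```

Run:
```python
from h import *
from bench import r
o=r.get_obs();print(o["clock"],o["tcp_pos"],o["contact_force"],o["grip_width"],go(o,(.4556,.187,.150),-5.0))
```

```text
4.6 [0.45504621 0.1876165  0.14871999] [ 0.77182999 -0.62894291  2.06035299] 0.008540624572315456 (array([-0.6,  0.6, -1.3]), np.float64(-0.3), np.float64(-5.28))
```

Emit:
send_rows(
  moves=[0,0,-10,0,0,0,-25,0,0,0,-45,0,0,0,-70,0,0,0,-100,0,0,0,-130,0,0,0,-155,0,0,0,-155,0],
)

```text
clock: 5.6
tcp_pos: [0.4551, 0.1883, 0.3056]
orientation: [2.32, 2.116, 0.005]
contact_force: [0.1, 0.0, -3.1]
grip_width: 0.0086
```

Run:
```python
from h import *
from bench import r
o=r.get_obs();print(o["clock"],o["tcp_pos"],o["contact_force"],o["grip_width"])
c,s=np.cos(-.0221),np.sin(-.0221)
for lx in(-.09,): 
  P=(.5899+c*lx,-.2282+s*lx,.28); print(P,go(o,P,-1.27))
f=r.grab_frame("wrist");cv2.imwrite("pics/e.png",f["img"][:,:,::-1])
```

```text
5.6 [0.45512598 0.18829181 0.30562552] [ 0.11805751  0.00861397 -3.09388094] 0.008590093766889016
(np.float64(0.4999219775554733), np.float64(-0.22621116190396115), 0.28) (array([-408.7,   82.6,   25.3]), np.float64(-4.0), np.float64(-5.27))
```

View pics/e.png

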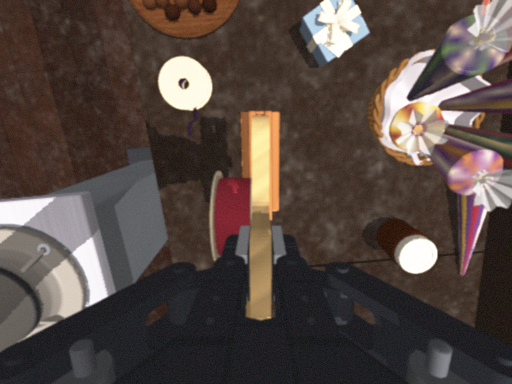

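Emit:
send_rows(
  moves=[-40,8,0,0,-90,18,0,-1,-140,28,0,-1,-190,38,0,-2,-240,48,0,-2,-290,58,5,-3,-340,68,10,-3,-380,76,15,-4],
)

```text
clock: 6.65
tcp_pos: [0.4942, -0.1998, 0.2866]
orientation: [-2.245, -2.194, 0.002]
contact_force: [0.8, 0.5, -4.1]
grip_width: 0.0083
```

Emit:
send_rows(
  moves=[-15,3,5,0,-28,6,10,0,-28,6,10,0,-28,6,10,0],
)

```text
clock: 7.15
tcp_pos: [0.5011, -0.2244, 0.2786]
orientation: [-2.243, -2.199, -0.001]
contact_force: [-0.3, 0.5, -2.6]
grip_width: 0.0079
```

Run:
```python
from h import *
from bench import r
import pickle
o=r.get_obs();print(o["clock"],o["tcp_pos"],o["contact_force"],o["joints"],go(o,(.5,-.226,.28),-1.27))
d={n:r.grab_frame(n) for n in("wrist","scene","top")};d["o"]=o;pickle.dump(d,open("d.pkl","wb"))
cv2.imwrite("pics/f.png",d["wrist"]["img"][:,:,::-1])
crop(d["scene"],200,90,140,130,5,"pics/f2.png");crop(d["top"],240,120,120,100,6,"pics/f3.png")
```

```text
7.15 [ 0.50114106 -0.22436929  0.27857533] [-0.28726038  0.53591285 -2.61592271] [ 0.66392354  0.2583413  -0.42665972  1.77907204  0.11649843  1.12922664
  0.17972329] (array([-1.7, -1.1, -1.4]), np.float64(0.1), np.float64(-1.15))
```

View pics/f.png

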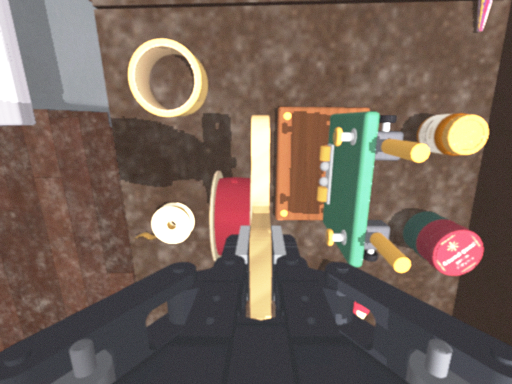

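View pics/f2.png

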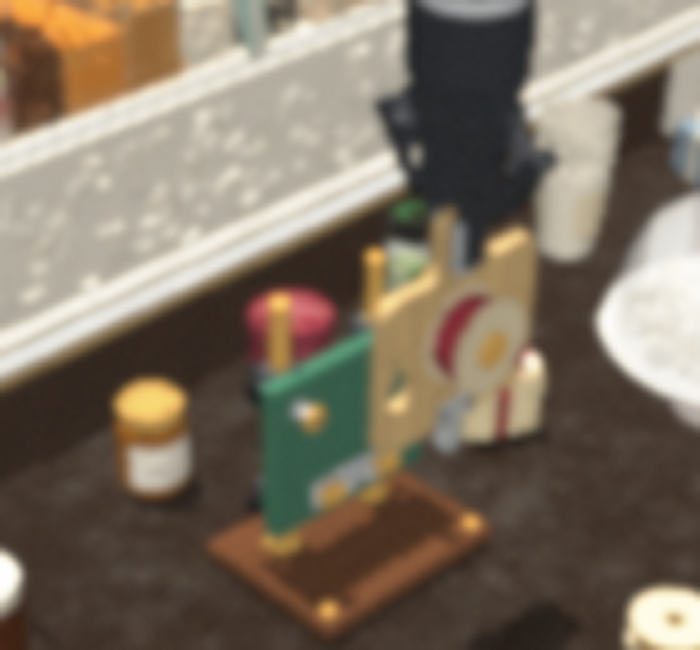

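View pics/f3.png

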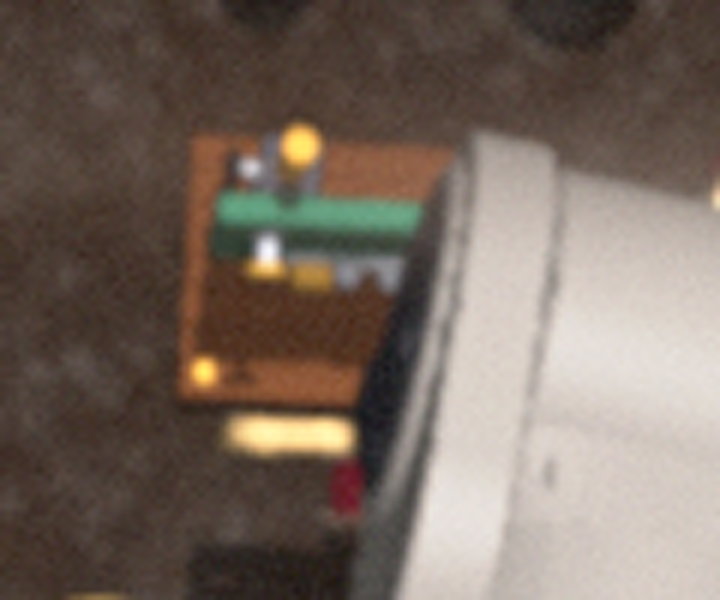

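Run:
```python
from h import *
import pickle
d=pickle.load(open("d.pkl","rb"));f=d["wrist"]
crop(f,270,100,170,180,4,"pics/g.png");o=d["o"]
crop(f,200,105,90,220,3,"pics/g2.png")
```

```text
(no output)
```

View pics/g.png

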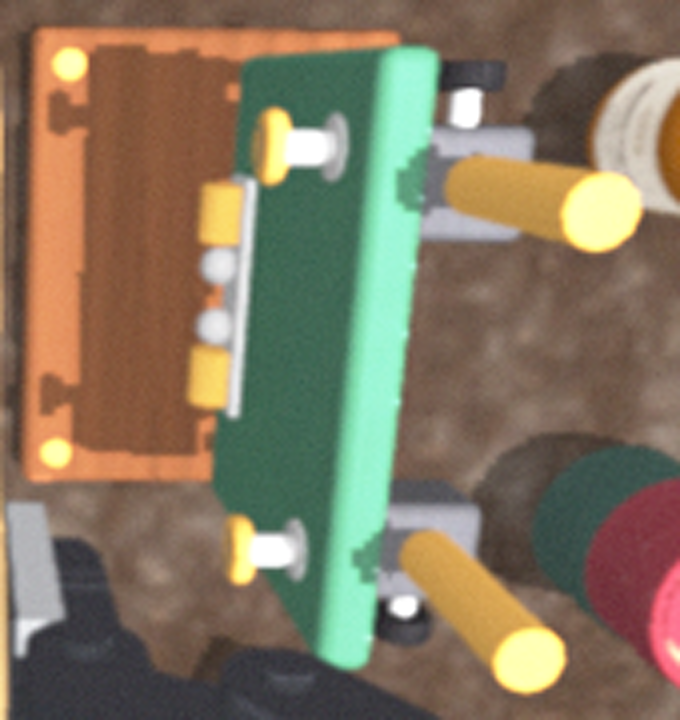

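View pics/g2.png

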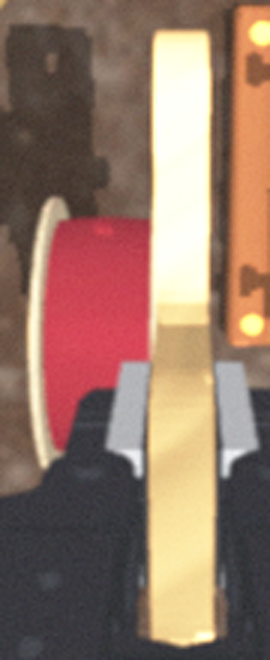

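```bash
cat > fit2.py <<'E'
import pickle;from h import *
from scipy.optimize import least_squares
d=pickle.load(open("d.pkl","rb"));f=d["wrist"]
G=lambda u,v:np.array([(u+.5)/4-.5+270,(v+.5)/4-.5+100])
def pose(p,L): c,s=np.cos(p[2]),np.sin(p[2]); return np.array([p[0]+c*L[0]-s*L[1],p[1]+s*L[0]+c*L[1],L[2]])
def stand(p):
    h=p[3]
    A=[((36,30),(-.065,.085,.016)),((24,479),(-.065,-.085,.016)),
     ((602,212),(.026,.045,.221)),((531,660),(.026,-.045,.221)),
     ((217,265),(-.0065,.010,h-.081)),((213,327),(-.0065,-.010,h-.081)),
     ((272,147),(-.0155,.052,h)),((240,550),(-.0155,-.052,h)),
     ((380,48),(0,.075,h+.024)),((316,657),(0,-.075,h+.024)),((440,52),(.014,.075,h+.024)),((368,668),(.014,-.075,h+.024))]
    return np.ravel([proj(f,pose(p,L))[0]-G(*u) for u,L in A])
r=least_squares(stand,[.59,-.228,-.02,.15],loss='soft_l1',f_scale=.5)
print(r.x.round(4),np.degrees(r.x[2]));print(stand(r.x).reshape(-1,2).round(1).tolist())
print("sd",np.sqrt(np.diag(np.linalg.inv(r.jac.T@r.jac)))*.5)
# holder
H=lambda u,v:((u+.5)/3-.5+200,(v+.5)/3-.5+105)
o=d["o"]; tz=o["tcp_pos"][2]+.0193; print("tcp",o["tcp_pos"])
for u,v,z in((182,30,-.022),(182,376,.020),(182,640,.020),(152,100,-.022),(210,100,-.022),(150,380,.02),(215,380,.02),(147,600,.02),(217,600,.02)): print(u,v,atz(f,H(u,v),tz+z).round(4))
E
python3 fit2.py
```

```text
[ 0.5903 -0.229  -0.0288  0.147 ] -1.6492507559694738
[[-0.6, -0.7], [-0.3, 1.5], [0.5, 0.5], [0.5, 0.8], [0.4, -0.0], [0.3, -0.4], [-1.1, 0.1], [-0.9, -1.4], [-0.7, -0.3], [-0.4, 2.8], [0.4, -1.2], [0.5, 0.1]]
sd [0.0003142  0.00026939 0.00392517 0.00091775]
tcp [ 0.50114106 -0.22436929  0.27857533]
182 30 [ 0.5027 -0.1565  0.2759]
182 376 [ 0.5017 -0.2016  0.3179]
182 640 [ 0.5009 -0.2432  0.3179]
152 100 [ 0.4973 -0.168   0.2759]
210 100 [ 0.5073 -0.1682  0.2759]
150 380 [ 0.4975 -0.2021  0.3179]
215 380 [ 0.5062 -0.2023  0.3179]
147 600 [ 0.496  -0.2363  0.3179]
217 600 [ 0.5061 -0.2365  0.3179]
```

Run:
```python
from fit2 import *
p=r.x
tz=d["o"]["tcp_pos"][2]+.0193
H=lambda u,v:np.array([(u+.5)/3-.5+200,(v+.5)/3-.5+105])
inv=lambda q:((q+.5-[200,105])*3-.5).round(0)
th=np.linspace(0,2*np.pi,361)
for y in(-.222,-.224,-.226):
    q=(.5012,y,np.radians(-1.2))
    C=np.array([pose(q,(-.0315,.033*np.cos(t),tz-.066+.033*np.sin(t))) for t in th])
    uv=inv(proj(f,C)); k=uv[:,1].argmin(); m=uv[:,0].argmin(); n=uv[:,1].argmax()
    print(y,"flange top",uv[k],"left",uv[m],"bot",uv[n])
    for L in((0,.07,-.022),(0,.066,-.022),(0,.022,.02),(0,.022,-.02),(0,-.022,.02)): print(L,inv(proj(f,pose(q,(L[0],L[1],tz+L[2])))))
```

```text
[ 0.5903 -0.229  -0.0288  0.147 ] -1.6492507559694738
[[-0.6, -0.7], [-0.3, 1.5], [0.5, 0.5], [0.5, 0.8], [0.4, -0.0], [0.3, -0.4], [-1.1, 0.1], [-0.9, -1.4], [-0.7, -0.3], [-0.4, 2.8], [0.4, -1.2], [0.5, 0.1]]
sd [0.0003142  0.00026939 0.00392517 0.00091775]
tcp [ 0.50114106 -0.22436929  0.27857533]
182 30 [ 0.5027 -0.1565  0.2759]
182 376 [ 0.5017 -0.2016  0.3179]
182 640 [ 0.5009 -0.2432  0.3179]
152 100 [ 0.4973 -0.168   0.2759]
210 100 [ 0.5073 -0.1682  0.2759]
150 380 [ 0.4975 -0.2021  0.3179]
215 380 [ 0.5062 -0.2023  0.3179]
147 600 [ 0.496  -0.2363  0.3179]
217 600 [ 0.5061 -0.2365  0.3179]
-0.222 flange top [ 49. 178.] left [ 24. 295.] bot [ 44. 458.]
(0, 0.07, -0.022) [[181.   2.]]
(0, 0.066, -0.022) [[181.  27.]]
(0, 0.022, 0.02) [[181. 365.]]
(0, 0.022, -0.02) [[181. 281.]]
(0, -0.022, 0.02) [[181. 645.]]
-0.224 flange top [ 51. 187.] left [ 25. 299.] bot [ 43. 465.]
(0, 0.07, -0.022) [[182.  14.]]
(0, 0.066, -0.022) [[182.  39.]]
(0, 0.022, 0.02) [[181. 379.]]
(0, 0.022, -0.02) [[181. 292.]]
(0, -0.022, 0.02) [[181. 656.]]
-0.226 flange top [ 51. 195.] left [ 25. 328.] bot [ 44. 473.]
(0, 0.07, -0.022) [[182.  27.]]
(0, 0.066, -0.022) [[182.  51.]]
(0, 0.022, 0.02) [[182. 392.]]
(0, 0.022, -0.02) [[182. 303.]]
(0, -0.022, 0.02) [[182. 668.]]
```

Run:
```python
from h import *
from bench import r
o=r.get_obs();print(o["tcp_pos"],go(o,(.540,-.2272,.2182),-1.4))
```

```text
[ 0.5011687  -0.22487522  0.27890453] (array([-1.5, 38.8, 60.7]), np.float64(0.2), np.float64(-1.17))
```

Emit:
send_rows(
  moves=[-1,0,20,0,-1,0,40,0,-1.5,10,60,0.2,-1.5,20,60.7,0.2,-1.5,30,60.7,0.2,-1.5,39,60.7,0.2,-1.5,39,60.7,0.2,-1.5,39,60.7,0.2],
)

```text
clock: 8.3
tcp_pos: [0.5397, -0.2284, 0.218]
orientation: [2.25, 2.193, -0.0]
contact_force: [-0.5, 0.4, -2.7]
grip_width: 0.008
```

Run:
```python
from h import *
from bench import r
import pickle
d={n:r.grab_frame(n) for n in("wrist","scene")};o=r.get_obs();d["o"]=o;pickle.dump(d,open("e.pkl","wb"))
print(o["clock"],o["tcp_pos"],o["contact_force"],go(o,(.57,-.2279,.2182),-1.4))
crop(d["scene"],230,110,110,100,7,"pics/h.png");crop(d["wrist"],200,70,200,150,4,"pics/h2.png")
```

```text
8.4 [ 0.5395321  -0.22844249  0.21792574] [ 0.23308157  1.04674872 -3.27665082] (array([ 1.3, 30.4, -0.3]), np.float64(-0.1), np.float64(-1.49))
```

View pics/h.png

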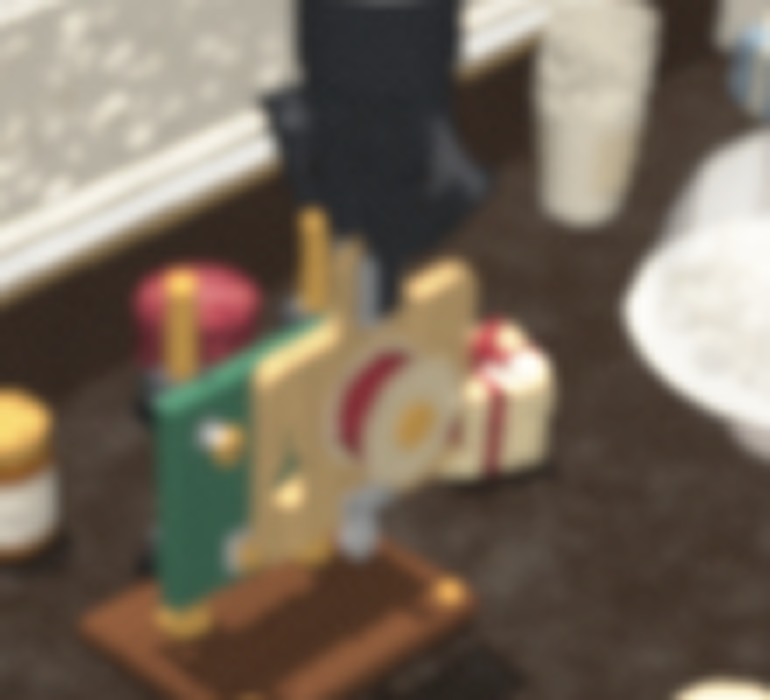

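View pics/h2.png

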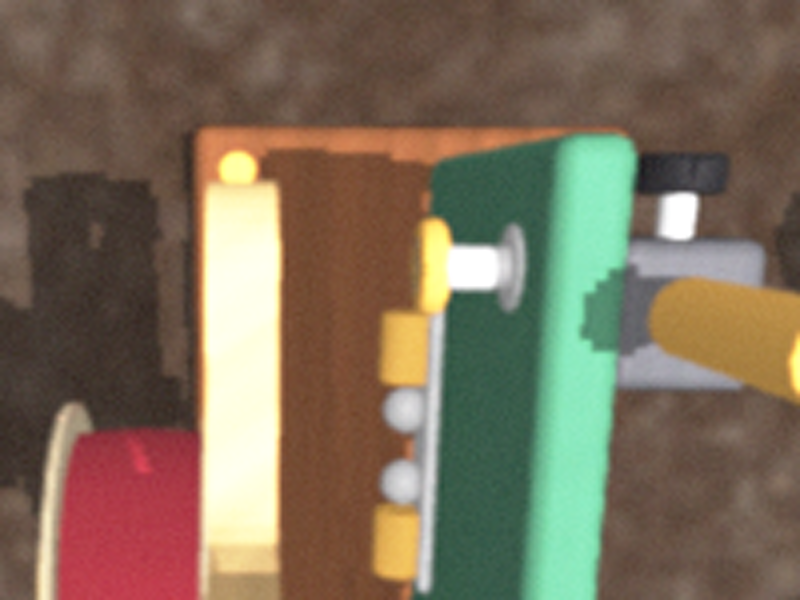

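Run:
```python
from h import *
import pickle
d=pickle.load(open("e.pkl","rb"));f=d["wrist"];o=d["o"]
G=lambda u,v:((u+.5)/4-.5+200,(v+.5)/4-.5+70)
tz=o["tcp_pos"][2]+.0193
for n,u,v,z,ly in(("shoulder",242,182,tz-.022,.07),("board",590,134,.173,.075),("head",432,266,.1495,.052),("shank",475,267,.1495,.052),("ballL",404,410,.0685,.01),("ballR",403,482,.0685,-.01),("flange",68,402,tz-.033,None)):
    P=atz(f,G(u,v),z); print(n,P.round(4), None if ly is None else round(P[1]-ly,4))
# scene keyhole
s=d["scene"];S=lambda u,v:np.array([(u+.5)/7-.5+230,(v+.5)/7-.5+110])
c=np.array([o["tcp_pos"][0],o["tcp_pos"][1],tz])
for L in((0,.052,-.088),(-.0315,0,-.066),(0,0,-.15),(-.0045,.022,.02),(-.0045,.07,-.132)): 
    print(L,((proj(s,c+L)[0]+.5-[230,110])*7-.5).round(0))
q=(.5900,-.2287,-.0255)
def pose(p,L): c,s=np.cos(p[2]),np.sin(p[2]); return np.array([p[0]+c*L[0]-s*L[1],p[1]+s*L[0]+c*L[1],L[2]])
for h in(.147,.150):
  for L in((-.018,.052,h),(0,.075,h+.024)): print(L,((proj(s,pose(q,L))[0]+.5-[230,110])*7-.5).round(0))
```

```text
shoulder [ 0.5415 -0.1608  0.2152] -0.2308
board [ 0.5978 -0.1543  0.173 ] -0.2293
head [ 0.5766 -0.176   0.1495] -0.228
shank [ 0.5847 -0.1764  0.1495] -0.2284
ballL [ 0.5833 -0.2187  0.0685] -0.2287
ballR [ 0.5833 -0.2386  0.0685] -0.2286
flange [ 0.5159 -0.1903  0.2042] None
(0, 0.052, -0.088) [282. 475.]
(-0.0315, 0, -0.066) [408. 419.]
(0, 0, -0.15) [353. 533.]
(-0.0045, 0.022, 0.02) [340. 256.]
(-0.0045, 0.07, -0.132) [261. 569.]
(-0.018, 0.052, 0.147) [231. 449.]
(0, 0.075, 0.17099999999999999) [170. 411.]
(-0.018, 0.052, 0.15) [231. 444.]
(0, 0.075, 0.174) [170. 405.]
```

Emit:
send_rows(
  moves=[2,10,-0.5,0,2,20,-0.5,0,2,27,-0.5,0,2,30,-0.5,0,2,32,-0.5,0,2,32,-0.5,0],
)

```text
clock: 9.15
tcp_pos: [0.5718, -0.2272, 0.2182]
orientation: [-2.25, -2.193, 0.0]
contact_force: [0.8, -0.1, -2.6]
grip_width: 0.0082
```

Emit:
send_rows(
  moves=[0,2,0,0,0,4,0,0,0,6,0,0,0,6,0,0],
)

```text
clock: 9.65
tcp_pos: [0.5781, -0.2273, 0.2183]
orientation: [2.25, 2.193, 0.0]
contact_force: [-0.2, -0.2, -2.9]
grip_width: 0.0082
```

Run:
```python
from h import *
from bench import r
import pickle
d={n:r.grab_frame(n) for n in("wrist","scene")};o=r.get_obs();d["o"]=o;pickle.dump(d,open("g.pkl","wb"))
print(o["clock"],o["tcp_pos"],o["contact_force"],o["moment"])
crop(d["scene"],230,110,110,100,7,"pics/i.png");crop(d["wrist"],200,70,200,150,4,"pics/i2.png")
```

```text
9.75 [ 0.57786915 -0.2272863   0.21828142] [-0.02221866 -0.40609617 -2.5720486 ] [-0.00318715 -0.02982062 -0.05192441]
```

View pics/i.png

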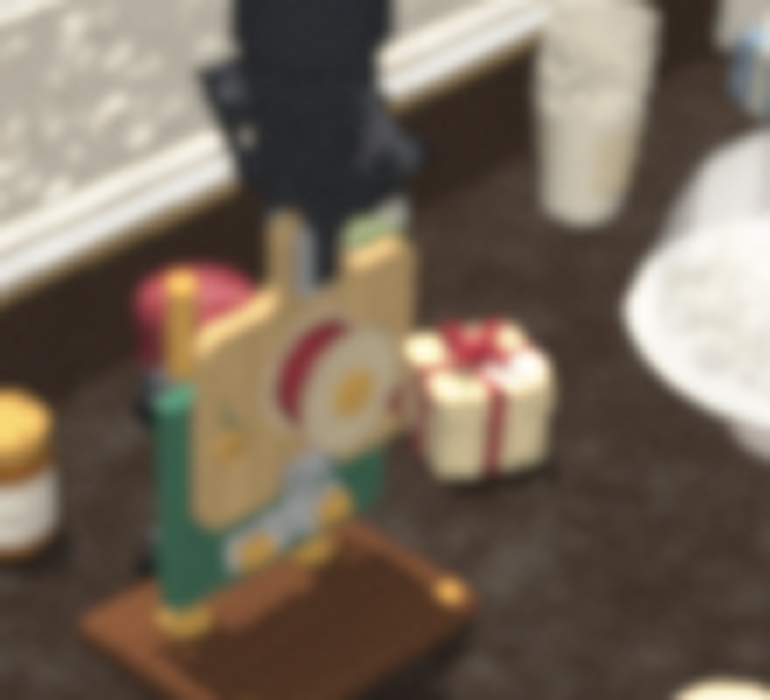

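View pics/i2.png

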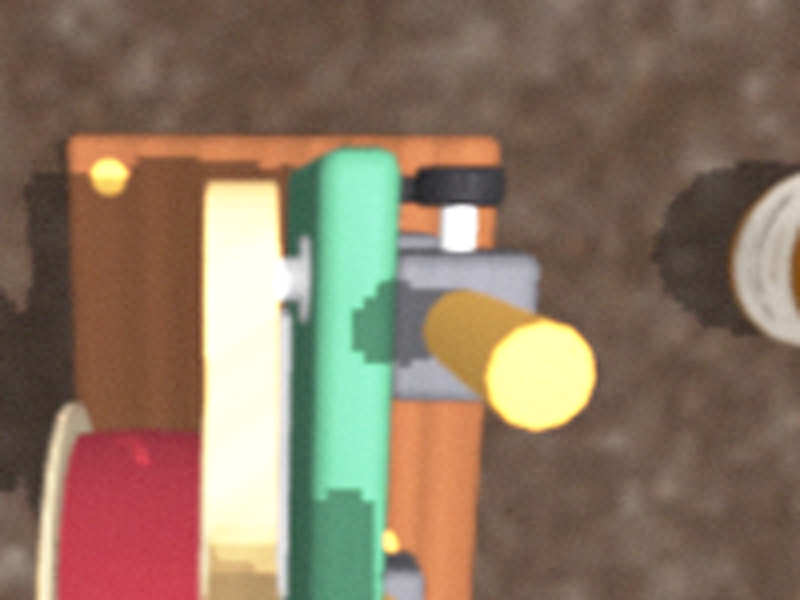

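Emit:
send_rows(
  moves=[0,2,0,0,0,4,0,0,0,5,0,0,0,5,0,0],
)

```text
clock: 10.25
tcp_pos: [0.583, -0.2274, 0.2183]
orientation: [2.25, 2.193, 0.0]
contact_force: [-0.1, -0.2, -3.0]
grip_width: 0.0079
```

Emit:
send_rows(
  moves=[0,1,0,0,0,1,0,0],
)

```text
clock: 10.5
tcp_pos: [0.5839, -0.2275, 0.2183]
orientation: [2.25, 2.193, 0.0]
contact_force: [0.3, 0.1, -2.5]
grip_width: 0.008
```

Emit:
send_rows(
  moves=[0,1,0,0,0,1,0,0],
)

```text
clock: 10.75
tcp_pos: [0.5849, -0.2275, 0.2183]
orientation: [-2.25, -2.193, 0.0]
contact_force: [0.1, 0.6, -3.0]
grip_width: 0.008
```

Emit:
send_rows(
  moves=[0,1,0,0,0,1,0,0],
)

```text
clock: 11.0
tcp_pos: [0.5853, -0.2275, 0.2181]
orientation: [-2.249, -2.191, 0.001]
contact_force: [-2.7, 1.4, -2.6]
grip_width: 0.0085
```

Emit:
send_rows(
  moves=[0,1,0,0,0,1,0,0],
)

```text
clock: 11.25
tcp_pos: [0.5857, -0.2276, 0.2179]
orientation: [-2.249, -2.19, 0.003]
contact_force: [-5.6, 1.4, 0.1]
grip_width: 0.0083
```

Emit:
send_rows(
  moves=[0,-3,0,0,0,-3,0,0,0,-3,3,0,0,-3,6,0,0,-3,6,0],
)

```text
clock: 11.88
tcp_pos: [0.584, -0.2271, 0.212]
orientation: [-2.249, -2.193, -0.0]
contact_force: [1.2, 0.1, -3.1]
grip_width: 0.0085
```

Emit:
send_rows(
  moves=[0,0,1,0,0,0,1,0],
)

```text
clock: 12.12
tcp_pos: [0.5842, -0.227, 0.2115]
orientation: [2.249, 2.193, 0.001]
contact_force: [0.3, 2.3, -3.1]
grip_width: 0.0081
```

Emit:
send_rows(
  moves=[0,0,1,0,0,0,1,0],
)

```text
clock: 12.38
tcp_pos: [0.5844, -0.2271, 0.211]
orientation: [2.249, 2.192, 0.001]
contact_force: [0.2, 2.4, 3.0]
grip_width: 0.0083
```

Emit:
send_rows(
  moves=[0.6,0,0,0,0.6,0,0,0],
)

```text
clock: 12.62
tcp_pos: [0.5844, -0.2269, 0.2109]
orientation: [2.249, 2.192, 0.001]
contact_force: [-0.4, 1.4, 5.5]
grip_width: 0.0078
```

Emit:
send_rows(
  moves=[0.5,0,0,0,0.5,0,0,0],
)

```text
clock: 12.88
tcp_pos: [0.5844, -0.2267, 0.211]
orientation: [2.249, 2.192, 0.001]
contact_force: [-0.7, 1.4, 5.5]
grip_width: 0.0079
```

Run:
```python
from h import *
from bench import r
d={n:r.grab_frame(n) for n in("wrist","scene")};o=r.get_obs()
print(o["clock"],o["tcp_pos"],o["contact_force"],o["moment"])
crop(d["scene"],240,120,80,85,7,"pics/j.png");crop(d["wrist"],180,60,150,150,4,"pics/j2.png")
```

```text
12.975 [ 0.58436413 -0.22670819  0.21096285] [0.68634803 1.32983235 5.72210356] [0.48932365 0.14507845 0.0519784 ]
```

View pics/j.png

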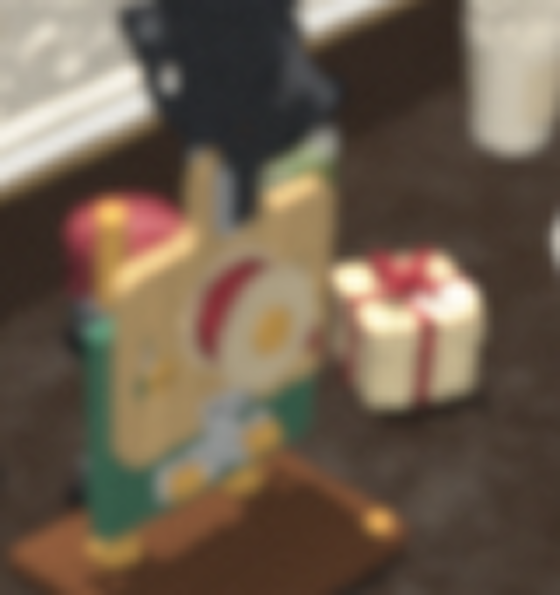

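View pics/j2.png

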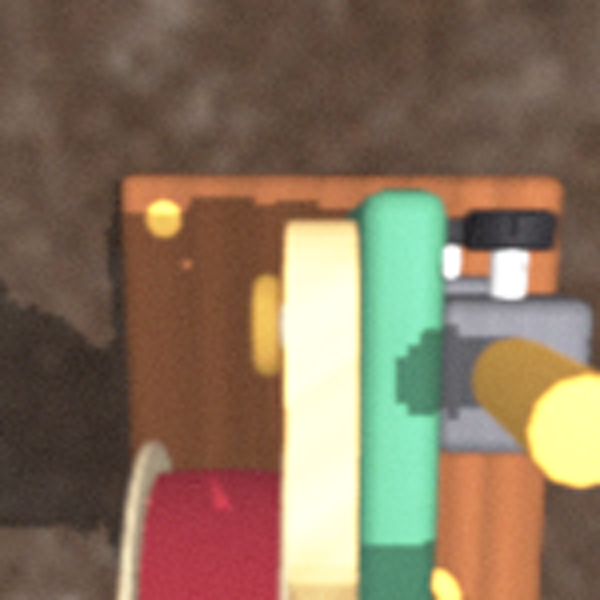

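Emit:
send_rows(
  moves=[0,0,-2,0,0,0,-3,0,0,0,-3,0],
)

```text
clock: 13.35
tcp_pos: [0.5833, -0.2268, 0.2127]
orientation: [-2.25, -2.192, 0.002]
contact_force: [0.3, -0.7, -3.3]
grip_width: 0.0083
```

```bash
cat > st.py <<'E'
from bench import r
o=r.get_obs();print(o["clock"],o["tcp_pos"].round(4),o["contact_force"].round(1),o["moment"].round(3),o["orientation"].round(4))
E
python3 st.py
```

```text
13.35 [ 0.5833 -0.2268  0.2127] [ 0.3 -0.7 -3.3] [ 0.032  0.019 -0.03 ] [-2.2497e+00 -2.1917e+00  1.6000e-03]
```

Emit:
send_rows(
  moves=[0,0,1,0,0,0,1.4,0,0,0,1.4,0],
)

```text
clock: 13.72
tcp_pos: [0.5839, -0.2264, 0.2118]
orientation: [-2.25, -2.193, 0.0]
contact_force: [-0.3, 0.5, -2.6]
grip_width: 0.0084
```

```bash
python3 st.py
```

```text
13.725 [ 0.5839 -0.2264  0.2118] [-0.3  0.5 -2.6] [-0.029 -0.071  0.051] [-2.2496e+00 -2.1927e+00  2.0000e-04]
```

Emit:
send_rows(
  moves=[0,0,1,0,0,0,1,0],
)

```text
clock: 13.98
tcp_pos: [0.5841, -0.2264, 0.2112]
orientation: [2.25, 2.192, 0.0]
contact_force: [-1.0, -0.4, -1.4]
grip_width: 0.008
```

```bash
python3 st.py
```

```text
13.975 [ 0.5841 -0.2264  0.2112] [-1.  -0.4 -1.4] [0.057 0.139 0.003] [2.2495e+00 2.1923e+00 3.0000e-04]
```

Emit:
send_rows(
  moves=[0,0,1,0,0,0,1,0],
)

```text
clock: 14.22
tcp_pos: [0.5844, -0.2264, 0.2109]
orientation: [2.249, 2.192, 0.001]
contact_force: [-0.8, 0.7, 4.7]
grip_width: 0.0086
```

```bash
python3 st.py
```

```text
14.225 [ 0.5844 -0.2264  0.2109] [-0.8  0.7  4.7] [0.11  0.373 0.027] [2.2488e+00 2.1919e+00 1.0000e-03]
```

Emit:
send_rows(
  moves=[0,0,1,0,0,0,2,0,0,0,2,0],
)

```text
clock: 14.6
tcp_pos: [0.5851, -0.2265, 0.2101]
orientation: [2.248, 2.19, 0.002]
contact_force: [-2.1, 0.8, 9.9]
grip_width: 0.0081
```

```bash
python3 st.py
```

```text
14.6 [ 0.5851 -0.2265  0.2101] [-2.1  0.8  9.9] [ 0.192  0.705 -0.205] [2.2482 2.1902 0.0023]
```

Emit:
send_rows(
  moves=[0,0,1,0,0,0,2,0,0,0,2,0],
)

```text
clock: 14.98
tcp_pos: [0.5852, -0.2266, 0.2084]
orientation: [2.248, 2.19, 0.003]
contact_force: [-2.6, 1.1, 12.2]
grip_width: 0.0085
```

```bash
python3 st.py
```

```text
14.975 [ 0.5852 -0.2266  0.2084] [-2.6  1.1 12.2] [ 0.18   0.857 -0.243] [2.2483 2.1897 0.0025]
```

Emit:
send_rows(
  moves=[0,0,2,0,0,0,4,0,0,0,4,0],
)

```text
clock: 15.35
tcp_pos: [0.5846, -0.2264, 0.2028]
orientation: [2.249, 2.191, 0.002]
contact_force: [-0.7, 0.2, 3.1]
grip_width: 0.008
```

```bash
python3 st.py
```

```text
15.35 [ 0.5846 -0.2264  0.2028] [-0.7  0.2  3.1] [ 0.067 -0.007 -0.102] [2.2487e+00 2.1913e+00 1.7000e-03]
```

Emit:
send_rows(
  moves=[0,0,3,0,0,0,6,0,0,0,9,0,0,0,9,0],
)

```text
clock: 15.85
tcp_pos: [0.5831, -0.2263, 0.1916]
orientation: [-2.248, -2.191, 0.002]
contact_force: [1.4, -0.1, -5.6]
grip_width: 0.0081
```

```bash
python3 st.py
```

```text
15.85 [ 0.5831 -0.2263  0.1916] [ 1.4 -0.1 -5.6] [-0.056 -0.197 -0.009] [-2.2484e+00 -2.1914e+00  1.7000e-03]
```

Emit:
send_rows(
  moves=[0,0,1.5,0,0,0,3,0,0,0,3,0],
)

```text
clock: 16.23
tcp_pos: [0.5836, -0.2264, 0.1912]
orientation: [2.25, 2.192, -0.001]
contact_force: [-4.7, 1.7, 6.6]
grip_width: 0.0084
```

```bash
python3 st.py
```

```text
16.225 [ 0.5836 -0.2264  0.1912] [-4.7  1.7  6.6] [0.234 1.088 0.014] [ 2.2500e+00  2.1925e+00 -1.1000e-03]
```

Emit:
send_rows(
  moves=[0,0,1.5,0,0,0,3,0,0,0,3,0],
)

```text
clock: 16.6
tcp_pos: [0.5839, -0.2264, 0.191]
orientation: [2.249, 2.191, -0.001]
contact_force: [-10.9, 3.0, 24.3]
grip_width: 0.0082
```

```bash
python3 st.py
python3 - <<'E'
from h import *
from bench import r
d={n:r.grab_frame(n) for n in("wrist","scene")}
crop(d["scene"],240,120,80,85,7,"pics/k.png");crop(d["wrist"],180,60,150,150,4,"pics/k2.png")
E
```

```text
16.6 [ 0.5839 -0.2264  0.191 ] [-10.9   3.   24.3] [ 0.709  2.722 -0.033] [ 2.2494e+00  2.1911e+00 -1.1000e-03]
```

View pics/k.png

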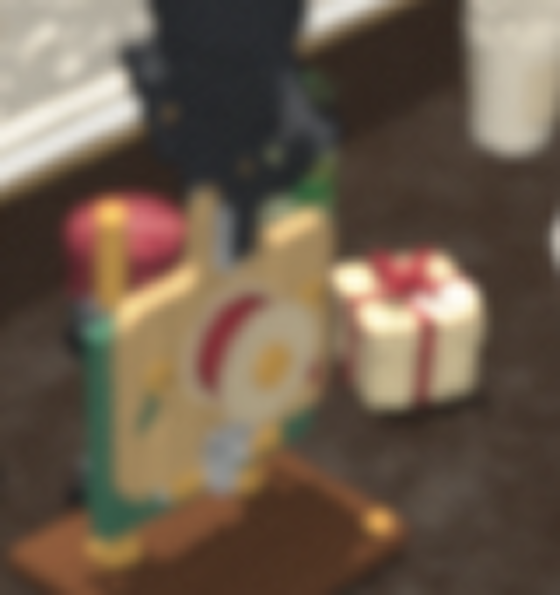

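View pics/k2.png

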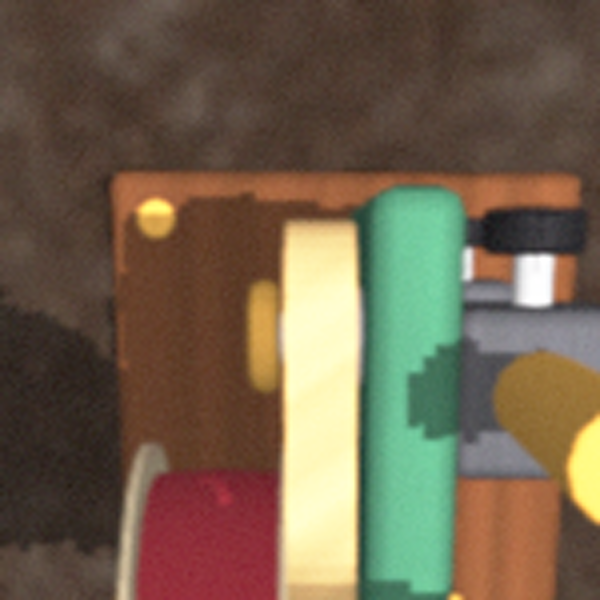

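Emit:
send_rows(
  moves=[0,0,-2,0,0,0,-5,0,0,0,-5,0],
)

```text
clock: 17.08
tcp_pos: [0.5838, -0.2264, 0.1918]
orientation: [-2.25, -2.192, 0.0]
contact_force: [-1.3, -0.8, -1.1]
grip_width: 0.0082
```

```bash
python3 st.py
```

```text
17.075 [ 0.5838 -0.2264  0.1918] [-1.3 -0.8 -1.1] [0.034 0.427 0.   ] [-2.2497e+00 -2.1925e+00  4.0000e-04]
```

Relaxed; release and rise.

Emit:
send_rows(
  moves=[0,0,0,0,0,0,0,0,0,0,0,0,0,0,0,0,0,0,0,0],
  hand=0.5,
)

```text
clock: 17.7
tcp_pos: [0.584, -0.2264, 0.192]
orientation: [2.25, 2.193, 0.0]
contact_force: [-0.4, -0.5, -0.3]
grip_width: 0.0428
```

Emit:
send_rows(
  moves=[0,0,-10,0,0,0,-25,0,0,0,-50,0,0,0,-90,0,0,-30,-130,0,0,-80,-150,0,0,-100,-150,0,0,-100,-150,0],
)

```text
clock: 18.7
tcp_pos: [0.4831, -0.2242, 0.3438]
orientation: [2.249, 2.189, 0.0]
contact_force: [-0.0, 0.2, 0.2]
grip_width: 0.0429
```

```bash
python3 st.py
python3 - <<'E'
from h import *
from bench import r
import pickle
d={n:r.grab_frame(n) for n in("wrist","scene","top")};pickle.dump(d,open("z.pkl","wb"))
crop(d["scene"],220,130,110,90,7,"pics/l.png");cv2.imwrite("pics/l2.png",d["wrist"]["img"][:,:,::-1]);cv2.imwrite("pics/l3.png",d["top"]["img"][:,:,::-1])
E
```

```text
18.7 [ 0.4831 -0.2242  0.3438] [-0.   0.2  0.2] [ 0.007 -0.019 -0.02 ] [2.2492 2.1893 0.    ]
```

View pics/l.png

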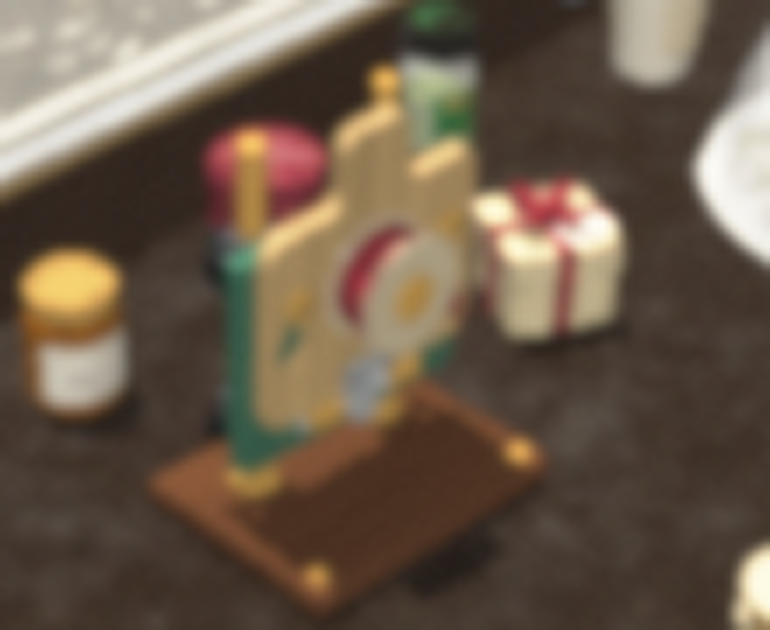

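View pics/l2.png

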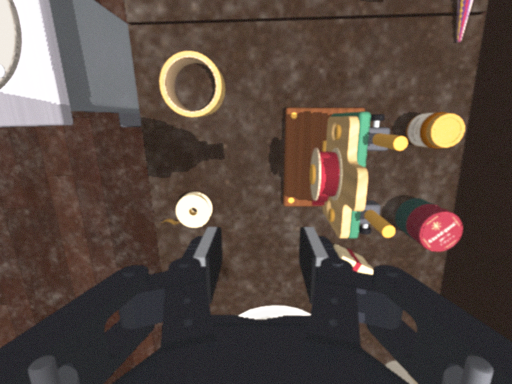

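```bash
python3 -c "
from bench import r
print(r.hand_in())"
```

```text
the job is handed in; nothing more can be done
None
```

The ribbon holder is hanging on the green board with the reel facing out. The job is handed in at about 19 s of the 58 s allowed. The hand-in reports no verdict, so success rests on the checks below.

**What I did:** I gripped the tab at 70 N, lifted the holder out of its rack and lined it up with the screws using the wrist and scene cameras. I passed both heads through the round holes, felt for the board face, and re-centred about 1 mm when the first lowering met an off-centre contact. I then pressed it straight down into the ball catch, released it and backed off.

**Last checks:**
- **Catch:** resistance rose to about 15 N (gauge reading less the holder's weight), then the tongue pulled itself down. It hit a firm stop 20 mm below where the bulb first rested, as specified. A 24 N press there moved it only 0.2 mm.
- **Position:** the tab centre works out to about 0.210 m up. My camera estimates put it within about 2 mm of the stand's middle, with an error of about 1 mm. I could not read the catch balls directly.
- **Pictures:** after release the holder hangs square by itself, with the screw heads at the slot tops. The gift box and tape stand in place in the last pictures; I did not look at the jam jar again, but nothing went near it. The arm touched nothing, with readings near zero.

**Disagreement:** the cameras put the screws at 0.147–0.1475 m, just below the stated 0.150 m minimum. The touch contacts fit about 0.150 m, so I relied on those.

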